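Count three brass boot studs through the gate of the counting tray

ROBOT

A 7-joint arm with a two-finger parallel gripper is mounted at the origin on the work surface. World frame = base frame: x ahead of the robot, y to its left, z up, the work surface at z = 0. Lengths are in m, angles in degrees, forces in N, time in s.
With the tool pointing down it reaches from about 0.425 to 0.875 m from the base axis. Payload 8.4 kg.
Tool frame: the origin (TCP) lies at the very end of the fingers, on their centre line; the grasp point (between the pads) lies 19 mm behind it; z points along the fingers, y is the line along which they close (so a half turn about z gives the same grasp; the last joint's range is limited). The gripper opens to 85 mm and grips with 20 to 120 N. Pads are 22 mm wide; open, the fingers measure 114 mm over their backs; the gripper's body (76 mm by 85 mm) begins 54 mm behind the grasp point. The pads swing forward as they close: fully open they stand 13 mm farther back than shut.
Start: joints at [57.743, 19.091, 2.286, 83.961, -0.768, 76.965, -3.352], TCP at [0.291, -0.581, 0.231] pointing down, gripper open.
Joint ranges: [-147.57, 147.57], [-21.85, 119.76], [-74.77, 79.35], [14.55, 137.4], [-85.83, 265.84], [4.83, 119.75], [-152.11, 152.11]. Speed limits (degrees/s): [127.2, 127.2, 159.86, 159.86, 180, 180, 180].

INTERFACE

Orientations are given as [roll, pitch, yaw] about the fixed x, y, z axes, in that order (R = Rz(yaw) Ry(pitch) Rx(roll)).
In Python, from cell import * gives the robot as it stands. Calls block until the motion is done:
- move_to(position, orientation): joint-space move of the TCP to a pose.
- servo_line(position, max_speed=0.15, attitude=None, until_force=None): straight line of the TCP; attitude=None keeps the orientation; max_speed is the mean speed in m/s. With until_force (N) it stops when the force on the tool has changed by that much, and returns True; else False.
- move_j(angles): joint-space move.
- gripper_to(opening, strength=None): finger opening in m; strength is the grip in N (None keeps the last); returns when the fingers have stopped.
- wait(seconds).
- solve_ik(position, orientation): joint angles nearest the present ones, or None.
- get_obs(): the state.
- camera(name): name is "scene" or "top" or "wrist"; returns the picture (384x512x3 uint8, blue, green, red); there is no depth.
- get_calibration(name): a dict with "fx", "fy", "cx", "cy" (pixels), "rvec" (rotation vector, rad) and "tvec" (3), from world to camera coordinates, as OpenCV has them. Camera axes: x right, y down, z forward; pixel columns grow to the right and rows downward; lengths in m; the calibration is good to about 2 mm. A picture is of the moment at which its call begins: read the wrist's pose just before it. get_calibration takes no time and is no camera call; for the wrist camera it gives the pose at the moment of the call.
A pose or a line that the arm cannot do raises MotionError and nothing moves.
- hand_in(): hands the job in; it is judged then, once.
The state is a dict: "t": time; "joint_pos": joint angles; "qvel": joint speeds; "effort": joint torques, N m; "position": TCP position; "eef_rot": TCP orientation; "force": force on the tool from outside, world axes, zero at the start; "moment": the same for the moment, N m; "gripper_width": finger opening in m; "grip_force": force on a finger pad.
Only numpy, scipy, OpenCV 4.12 (cv2) and the standard library are available. Lean on these libraries where they do the work, as an engineer would, in place of code of your own. Each camera call takes 0.05 s, during which the arm holds its last target. There are 200 camera calls.

TASK

On the counting tray, sweep the three brass boot studs with the fingertips through the narrow gate and over the edge of the drop slot, one at a time, so that they fall into the catch drawer: each must have dropped before the next one is brought into the gate. Slide them gently on the deck and never pinch, lift or carry a stud. The two black studs stay on the tray before the gate, and everything else on the bench stays where it is.

Things in the scene. Friction and masses are not known exactly. Their poses are not given: they have to be found in the camera images.
- tray: Counting tray, fixed: a box 262 mm long (its x), 286 mm wide (its y), flat slate grey deck 58 mm above the bench. Origin: centre of its underside; +x leads towards gate and slot. Wooden rims stand 12 mm above the deck all round (inner faces x = -123, y = +-135 mm). Wooden fences 12 mm high run from the side rims (at about x = 0) to the gate, at 60 degrees to the x axis, closing the deck's front corners off.
- gate (a point): Middle of the gate's entrance, at deck height (tray x = 67 mm, y = 0); axes as the tray's. The gate is a straight passage 36 mm wide between two aluminium cheeks 12 mm high; between them the deck goes on 14 mm (to tray x = 81 mm) and ends at the drop slot. A stud tips in by itself once its centre is a few mm past the deck's end.
- slot (a point): Middle of the drop slot's mouth, at deck height (34 mm beyond gate along +x); axes as the tray's. The slot is open from above, 40 mm long (tray x = 81 to 121 mm) and 36 mm wide; below it lies the blue catch drawer, its floor 52 mm under the deck. The small brass knob outside on the tray's +x end is the drawer's and is not needed.
- brass_stud_1: Brass boot stud: solid metal disc 26 mm in diameter with a straight side 6 mm high and a shallow dome, 8.5 mm high in all, about 30 g, lying flat and loose on the tray's deck; identical but for colour (three brass, two black). Origin: centre of its flat underside, z up.
- brass_stud_2: Brass boot stud: solid metal disc 26 mm in diameter with a straight side 6 mm high and a shallow dome, 8.5 mm high in all, about 30 g, lying flat and loose on the tray's deck; identical but for colour (three brass, two black). Origin: centre of its flat underside, z up.
- brass_stud_3: Brass boot stud: solid metal disc 26 mm in diameter with a straight side 6 mm high and a shallow dome, 8.5 mm high in all, about 30 g, lying flat and loose on the tray's deck; identical but for colour (three brass, two black). Origin: centre of its flat underside, z up.
- black_stud_1: Black boot stud: solid metal disc 26 mm in diameter with a straight side 6 mm high and a shallow dome, 8.5 mm high in all, about 30 g, lying flat and loose on the tray's deck; identical but for colour (three brass, two black). Origin: centre of its flat underside, z up.
- black_stud_2: Black boot stud: solid metal disc 26 mm in diameter with a straight side 6 mm high and a shallow dome, 8.5 mm high in all, about 30 g, lying flat and loose on the tray's deck; identical but for colour (three brass, two black). Origin: centre of its flat underside, z up.
- glue_jar: Glue jar, white with a red cap, 52 mm in diameter, 75 mm high, standing beside the tray's rear end. Origin: centre of its underside.
- thread_spool: Spool of dark red thread, 36 mm in diameter, 45 mm high, standing beside the tray. Origin: centre of its underside.
- shoe_last: Wooden shoe last (foot-shaped form), 250 mm long, 86 mm wide, 98 mm high, lying sole down to the robot's right. Origin: under its middle.
- hammer: Hammer lying on the bench to the robot's left. Origin: under its middle.
- brush: Hand brush lying on the bench to the robot's left. Origin: under its middle.

How it is judged (in metres and radians):
At the end, for the whole second after the job is handed in: All three brass studs lie at rest in the catch drawer under the slot (their undersides more than 20 mm below the deck), and both black studs lie flat and at rest on the deck, before the gate (not reaching between its cheeks) (z of each of brass_stud_1, brass_stud_2, brass_stud_3 in the frame of gate below -0.02 m and x of brass_stud_1 in the frame of gate between 0.008 and 0.056 m and y of brass_stud_1 in the frame of gate between -0.024 and 0.024 m and linear speed of each of brass_stud_1, brass_stud_2, brass_stud_3, black_stud_1, black_stud_2 below 0.02 m/s and x of brass_stud_2 in the frame of gate between 0.008 and 0.056 m and y of brass_stud_2 in the frame of gate between -0.024 and 0.024 m and x of brass_stud_3 in the frame of gate between 0.008 and 0.056 m and y of brass_stud_3 in the frame of gate between -0.024 and 0.024 m and x of each of black_stud_1, black_stud_2 in the frame of gate below -0.013 m and z of black_stud_1 in the frame of gate between -0.003 and 0.003 m and angle between each of black_stud_1, black_stud_2's own z axis and vertical below 0.1 rad and z of black_stud_2 in the frame of gate between -0.003 and 0.003 m); the robot touches nothing.
It fails at once if a stud is lifted more than 8 mm off the deck (z of any of brass_stud_1, brass_stud_2, brass_stud_3, black_stud_1, black_stud_2 in the frame of gate above 0.008 m).
It fails at once if two studs are in the gate at once (one reaches between the cheeks before the one ahead has dropped) (((x of brass_stud_1 in the frame of gate above -0.013 m and z of brass_stud_1 in the frame of gate above -0.006 m) and (x of brass_stud_2 in the frame of gate above -0.013 m and z of brass_stud_2 in the frame of gate above -0.006 m)) or ((x of brass_stud_1 in the frame of gate above -0.013 m and z of brass_stud_1 in the frame of gate above -0.006 m) and (x of brass_stud_3 in the frame of gate above -0.013 m and z of brass_stud_3 in the frame of gate above -0.006 m)) or ((x of brass_stud_2 in the frame of gate above -0.013 m and z of brass_stud_2 in the frame of gate above -0.006 m) and (x of brass_stud_3 in the frame of gate above -0.013 m and z of brass_stud_3 in the frame of gate above -0.006 m))).
It fails at once if a black stud is pushed into the gate (x of any of black_stud_1, black_stud_2 in the frame of gate above 0 m).
It fails at once if a stud is pinched or pressed harder than 15 N (contact force between the fingers and brass_stud_1 above 15 N or contact force between the fingers and brass_stud_2 above 15 N or contact force between the fingers and brass_stud_3 above 15 N or contact force between the fingers and black_stud_1 above 15 N or contact force between the fingers and black_stud_2 above 15 N).
It fails at once if something else on the bench is moved more than 20 mm (distance of any of glue_jar, thread_spool, shoe_last, hammer, brush from where it was at the start of the episode above 0.02 m).
It also fails if it takes over 64 s, if anything falls off the work surface, if the arm or the gripper's body presses on something with over 40 N, if the wrist force passes 120 N, or if a joint passes its speed limit or range.

## Working session

There is one attempt and no reset: what is moved stays moved. The work goes in short steps, each a Python script; the robot and the scene stay as the last script left them, time stands still between calls to the robot, and variables do not carry over. Pictures are saved under pics/ and viewed, at most 10 in all, crops included, and the job is handed in when it is done.

```bash
mkdir -p pics; ls; python3 - <<'E'
from cell import *
import cv2
o=get_obs();print(o['t'],o['position'],o['eef_rot'],o['gripper_width'])
for n in("top","scene"):
    cv2.imwrite(f"pics/{n}0.png",camera(n)); print(n,get_calibration(n))
E
```

```text
pics
0.0 [ 0.29055244 -0.58091092  0.23038014] [-1.79902475e+02  4.92760833e-03  2.65722095e+01] 0.0852048758799478
top {'fx': 489.7992491629575, 'fy': 489.7992491629575, 'cx': 251.76291891801986, 'cy': 186.89623612229119, 'rvec': array([ 2.16272179, -2.20795432,  0.06023663]), 'tvec': array([-0.00749597,  0.55280078,  1.45964547])}
scene {'fx': 458.5166542653908, 'fy': 458.5166542653908, 'cx': 261.0232999581592, 'cy': 195.4646617200739, 'rvec': array([ 1.75875917,  1.6319303 , -0.78928587]), 'tvec': array([-8.38428052e-04, -2.86012480e-01,  1.80308553e+00])}
```

View pics/top0.png

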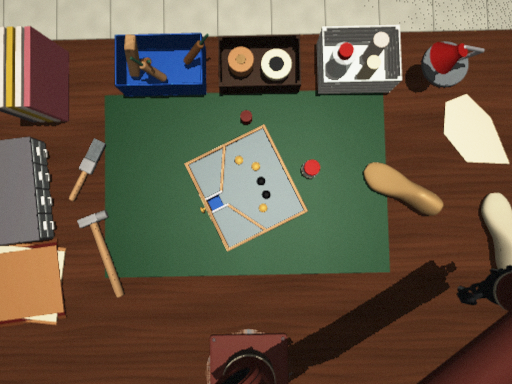

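View pics/scene0.png

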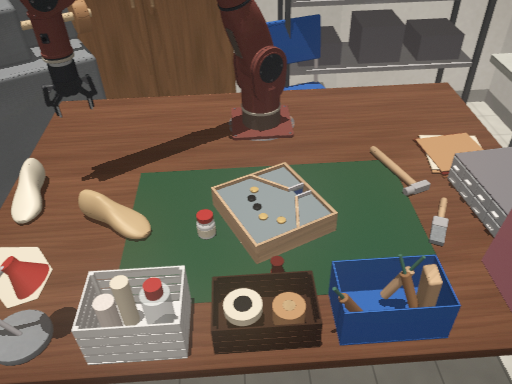

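The top view shows the tray with corners near (265,126), (306,210), (228,250) and (186,163), and the slot at (215,203). Brass studs are at (239,160), (256,167) and (263,208), black ones at (261,181) and (266,195). I'll measure roughly from this view, then refine with the wrist camera.

```bash
cat > h.py <<'E'
from cell import *
import cv2, numpy as np
def cast(px,cal,z):
    R,_=cv2.Rodrigues(cal['rvec']); c=-R.T@cal['tvec']
    px=np.atleast_2d(px).astype(float)
    d=np.c_[(px[:,0]-cal['cx'])/cal['fx'],(px[:,1]-cal['cy'])/cal['fy'],np.ones(len(px))]@R
    return (c+d*((z-c[2])/d[:,2])[:,None])[:,:2]
def comps(m,lo,hi):
    n,l,s,c=cv2.connectedComponentsWithStats(m.astype(np.uint8))
    return [(c[i],s[i,4],l==i) for i in range(1,n) if lo<=s[i,4]<=hi]
E
python3 - <<'E'
from h import *
im=cv2.imread('pics/top0.png');cal=get_calibration('top')
h=cv2.cvtColor(im,cv2.COLOR_BGR2HSV).astype(int);H,S,V=h[...,0],h[...,1],h[...,2]
print([(p,h[p[1],p[0]].tolist()) for p in [(239,160),(261,181),(230,185),(205,153),(215,203),(150,180),(250,230)]])
roi=np.zeros(im.shape[:2],bool);roi[115:260,178:312]=1
green=(H>45)&(H<90)&(S>80)
for c,a,l in comps(roi&~green,3000,20000):
    l=cv2.morphologyEx(l.astype(np.uint8),cv2.MORPH_OPEN,np.ones((9,9)))
    ct=max(cv2.findContours(l,0,2)[0],key=cv2.contourArea)
    w=cast(ct[:,0],cal,.07).astype(np.float32)
    r=cv2.minAreaRect(w);print(a,r,cv2.boxPoints(r).tolist())
for c,a,l in comps(roi&(H>15)&(H<30)&(S>130)&(V>150),10,90): print('brass',c,a,cast(c,cal,.064))
for c,a,l in comps(roi&(V<50),10,90): print('black',c,a,cast(c,cal,.064))
for c,a,l in comps(roi&(H>105)&(H<125)&(S>130),30,500): print('blue',c,a,cast(c,cal,.006))
E
```

```text
[((239, 160), [23, 148, 246]), ((261, 181), [18, 30, 43]), ((230, 185), [78, 18, 189]), ((205, 153), [17, 118, 177]), ((215, 203), [108, 177, 199]), ((150, 180), [63, 94, 98]), ((250, 230), [78, 14, 187])]
10247 ((0.5466548800468445, -0.0014116615056991577), (0.29745471477508545, 0.2734331488609314), 25.5400447845459) [[0.3535163402557373, 0.057822950184345245], [0.4714047908782959, -0.1888914406299591], [0.7397934198379517, -0.06064627319574356], [0.6219049692153931, 0.1860681176185608]]
brass [238.57142857 159.67346939] 49 [[0.63032721 0.0177486 ]]
brass [255.44680851 165.93617021] 47 [[ 0.61083167 -0.03131916]]
brass [262.67346939 207.57142857] 49 [[ 0.4885991  -0.04981206]]
brass [202.1875 209.    ] 16 [[0.48807086 0.12650214]]
black [244.88461538 122.5       ] 26 [[ 0.73999194 -0.00290638]]
black [260.73913043 180.73913043] 46 [[ 0.56705153 -0.04587189]]
black [265.88372093 194.11627907] 43 [[ 0.52761683 -0.06002836]]
blue [214.84328358 202.30597015] 134 [[0.5087482  0.09413245]]
```

Segmentation agrees with the given sizes. The tray's yaw is about 115.5°, with its centre at about (0.547, -0.001). Next is a closer look with the wrist camera.

```bash
python3 - <<'E'
from h import *
gripper_to(0.0)
move_to([0.52,-0.0,0.40],[180,0,25.5])
c=get_calibration('wrist');im=camera('wrist');cv2.imwrite('pics/w1.png',im)
np.save('w1.npy',c,allow_pickle=True)
o=get_obs();print(o['t'],o['position'],o['eef_rot'],o['gripper_width'],o['joint_pos'])
R,_=cv2.Rodrigues(c['rvec']);print(-R.T@c['tvec'],R[2],c['fx'])
E
```

```text
3.225 [ 0.52008674 -0.00108354  0.3996206 ] [-1.79983643e+02  3.11434042e-02  2.54022991e+01] 6.914466355860177e-05 [ 22.46423479   3.46092767 -28.63069649  83.53185268   1.65543477
  93.46292147 -70.62118546]
[0.58242188 0.02928188 0.54137636] [-0.24683741 -0.11641878 -0.96203844] 276.78932660446407
```

View pics/w1.png

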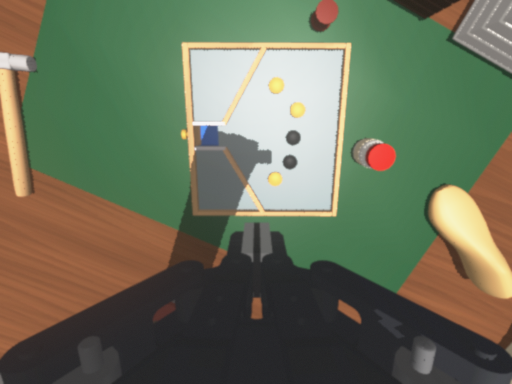

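The wrist view shows the whole tray: outer corners near (183,44), (350,44), (337,215) and (195,215), the gate at (225,123) to (225,148), and the studs clear of occlusion. From inside the footprint, the silhouette is the rim's top edge at z = 0.070.

```bash
cat >> h.py <<'E'
def studs(im,cal,poly):
    h=cv2.cvtColor(im,cv2.COLOR_BGR2HSV).astype(int);H,S,V=h[...,0],h[...,1],h[...,2]
    roi=cv2.fillPoly(np.zeros(im.shape[:2],np.uint8),[np.int32(poly)],1)>0
    br=[(cast(c,cal,.0645)[0],a) for c,a,l in comps(roi&(H>15)&(H<32)&(S>150)&(V>150),60,350)]
    bl=[(cast(c,cal,.0645)[0],a) for c,a,l in comps(roi&(V<55),60,350)]
    return br,bl
def proj(P,cal):
    K=np.array([[cal['fx'],0,cal['cx']],[0,cal['fy'],cal['cy']],[0,0,1]])
    return cv2.projectPoints(np.float64(P),cal['rvec'],cal['tvec'],K,None)[0][:,0]
E
python3 - <<'E'
from h import *
im=cv2.imread('pics/w1.png');cal=np.load('w1.npy',allow_pickle=True).item()
h=cv2.cvtColor(im,cv2.COLOR_BGR2HSV).astype(int);H,S,V=h[...,0],h[...,1],h[...,2]
roi=np.zeros(im.shape[:2],bool);roi[36:221,176:358]=1
tray=roi&((H<30)|(S<70)|(H>95))&(V>60)
for c,a,l in comps(tray,8000,40000):
    l=l.astype(np.uint8)
    ct=max(cv2.findContours(l,0,2)[0],key=cv2.contourArea)
    l=cv2.fillPoly(np.zeros_like(l),[ct],1);l=cv2.morphologyEx(l,cv2.MORPH_OPEN,np.ones((11,11)))
    ct=max(cv2.findContours(l,0,2)[0],key=cv2.contourArea)
    print('extent',ct[:,0].min(0),ct[:,0].max(0))
    r=cv2.minAreaRect(cast(ct[:,0],cal,.07).astype(np.float32));print(a,r)
(w,hh),ang=r[1],r[2]
ctr=np.array(r[0]); 
a=np.radians(ang if w>hh else ang+90)   # long side = tray y axis line
ex=np.array([-np.sin(a),np.cos(a)]); ex*=np.sign(ex[1]); ey=np.array([-ex[1],ex[0]])
print('ctr',ctr,'yaw',np.degrees(np.arctan2(ex[1],ex[0])))
poly=[(188,50),(344,50),(334,212),(198,212)]
br,bl=studs(im,cal,poly)
T=lambda p:np.round(1000*np.array([(p-ctr)@ex,(p-ctr)@ey]),1)
for n,s in(('brass',br),('black',bl)):
    for p,ar in s: print(n,p,ar,T(p))
# slot/gate: white cheeks at z=.07 and blue
for c,ar,l in comps(roi&(H>100)&(H<125)&(S>130),60,900):
    ct=max(cv2.findContours(l.astype(np.uint8),0,2)[0],key=cv2.contourArea)
    print('blue',c,ar,[T(q).tolist() for q in cast(cv2.boxPoints(cv2.minAreaRect(ct)),cal,.058)])
sub=im[36:226,172:362];cv2.imwrite('pics/w1z.png',cv2.resize(sub,None,fx=3,fy=3,interpolation=cv2.INTER_CUBIC))
E
```

```text
extent [181  36] [353 220]
28914 ((0.5501290559768677, -0.004291459918022156), (0.3108363449573517, 0.2792893648147583), 23.176889419555664)
ctr [ 0.55012906 -0.00429146] yaw 113.17688941955566
```

View pics/w1z.png

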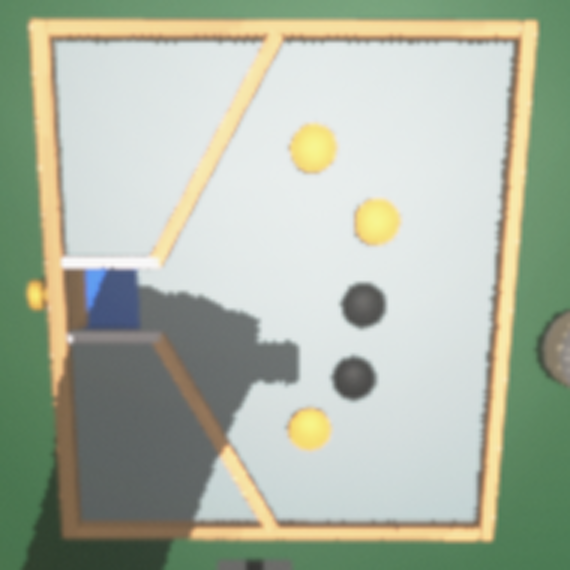

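```bash
python3 - <<'E'
from h import *
im=cv2.imread('pics/w1.png');cal=np.load('w1.npy',allow_pickle=True).item()
h=cv2.cvtColor(im,cv2.COLOR_BGR2HSV).astype(int);H,S,V=h[...,0],h[...,1],h[...,2]
roi=np.zeros(im.shape[:2],bool);roi[36:219,176:358]=1
wood=roi&(H<26)&(S>60)
best=max(comps(wood,300,9000),key=lambda t:t[1]);l=best[2].astype(np.uint8)
ct=max(cv2.findContours(l,0,2)[0],key=cv2.contourArea)
l=cv2.fillPoly(np.zeros_like(l),[ct],1);l=cv2.morphologyEx(l,cv2.MORPH_OPEN,np.ones((15,15)))
ct=max(cv2.findContours(l,0,2)[0],key=cv2.contourArea)
r=cv2.minAreaRect(cast(ct[:,0],cal,.07).astype(np.float32));print(best[1],ct[:,0].min(0),ct[:,0].max(0),r)
(w,hh),ang=r[1],r[2];ctr=np.array(r[0])
a=np.radians(ang if w>hh else ang+90)
ex=np.array([-np.sin(a),np.cos(a)]); ex*=np.sign(ex[1]); ey=np.array([-ex[1],ex[0]])
print('ctr',ctr,'yaw',np.degrees(np.arctan2(ex[1],ex[0])))
T=lambda p:np.round(1000*np.array([(p-ctr)@ex,(p-ctr)@ey]),1)
# zoomed-picture picks: gate cheek ends, slot edge, knob-free corners
z=lambda x,y:(x/3+172-.33,y/3+36-.33)
for n,p,hz in [('cheek-entr -y inner',(157,267),.058),('cheek +y inner',(160,335),.07),('slot edge',(139,272),.058),('slot edge',(139,330),.058),('cTL',(30,20),.07),('cTR',(538,22),.07),('cBR',(493,540),.07),('cBL',(68,538),.07)]:
    print(n,T(cast(z(*p),cal,hz)[0]))
for n,m in(('brass',(H>15)&(H<32)&(S>110)&(V>150)),('black',V<85)):
    for c,ar,l in comps(m&roi&(np.arange(512)[None]>255)&(np.arange(512)[None]<330)&(np.arange(384)[:,None]>60)&(np.arange(384)[:,None]<190),60,400):
        p=cast(c,cal,.0645)[0];print(n,c,ar,p,T(p))
np.savez('tray.npz',ctr=ctr,ex=ex,ey=ey)
E
```

```text
4959 [182  42] [349 215] ((0.5508427619934082, -0.0011674463748931885), (0.284685879945755, 0.2626325786113739), 25.287790298461914)
ctr [ 0.55084276 -0.00116745] yaw 115.28779029846193
cheek-entr -y inner [ 69.5 -17.5]
cheek +y inner [67.5 19.4]
slot edge [ 79.8 -14.7]
slot edge [81.  18.1]
cTL [ 129.6 -141.7]
cTR [-131.2 -141.2]
cBR [-130.9  143.1]
cBL [126.9 142.3]
brass [275.83333333  85.07638889] 144 [0.6309649  0.01783032] [-17.  -80.6]
brass [296.89312977 109.55725191] 131 [ 0.61181145 -0.03068831] [-52.7 -42.5]
brass [274.55555556 178.44444444] 126 [ 0.49079205 -0.04951572] [-18.1  74.9]
```

The rim measures 284.7 x 262.6 mm against the given 286 x 262. Gate and slot land where they should, and the studs agree with the top view to about 2 mm. Now the first stud: sweep it to the staging point before the gate, then check.

```bash
cat >> h.py <<'E'
import os
if os.path.exists('tray.npz'):
    _t=np.load('tray.npz');ctr,ex,ey=_t['ctr'],_t['ex'],_t['ey'];YAW=np.degrees(np.arctan2(ex[1],ex[0]))
W=lambda p,z:np.r_[ctr+p[0]/1000*ex+p[1]/1000*ey,z]
ZP,ZH=.061,.098
def yw(a): return (a-25+90)%180-90+25     # half-turn nearest 25 deg
def push(s,e,along,over=0):
    """tray mm; s,e = stud centre start/end; along 'x': pad edge (29 wide), 'y': finger back (22 wide)"""
    s,e=np.float64(s),np.float64(e);d=(e-s)/np.linalg.norm(e-s)
    off=13+(11 if along=='x' else 14.5)
    th=YAW+np.degrees(np.arctan2(d[1],d[0]))
    yaw=yw(th if along=='x' else th-90)
    a=[180,0,yaw];st=s-d*(off+5);en=e-d*off
    servo_line(W(st,ZH),.25,a); servo_line(W(st,ZP),.12)
    servo_line(W(en,ZP),.07); f=get_obs()['force']
    servo_line(W(en-d*6,ZP),.12); servo_line(W(en-d*6,ZH),.2)
    return f
def look(name):
    cal=get_calibration('wrist');im=camera('wrist');cv2.imwrite(f'pics/{name}.png',im)
    h=cv2.cvtColor(im,cv2.COLOR_BGR2HSV).astype(int);H,S,V=h[...,0],h[...,1],h[...,2]
    poly=proj([W(p,.058) for p in [(-121,-133),(-2,-131),(65,-17),(80,-17),(80,17),(65,17),(-2,131),(-121,133)]],cal)
    roi=cv2.fillPoly(np.zeros(im.shape[:2],np.uint8),[np.int32(poly)],1)>0
    for n,m in(('brass',(H>15)&(H<32)&(S>110)&(V>90)),('black',V<75)):
        for c,ar,l in comps(m&roi,60,1200):
            q=cast(c,cal,.0645)[0]-ctr;print(n,c.round(1),ar,np.round(1000*np.array([q@ex,q@ey]),1))
    print('t',get_obs()['t'])
E
python3 - <<'E'
from h import *
move_to(W((-29,-108),.15),[180,0,yw(YAW+60)])
print(push((-17,-80.6),(30,0),'x'))
o=get_obs();print(o['position'],o['force'])
servo_line(W((-20,0),.2),.3,[180,0,25.3])
look('p1')
E
```

```text
[ 0.87632587 -0.72067986  3.90459318]
[0.56852243 0.02347502 0.09896998] [-0.17322744  0.49800192 -0.36588585]
brass [291.5 137.2] 472 [-53.2 -43. ]
brass [210.9 178.7] 418 [28.1 -1.1]
black [284.5 181.9] 416 [-47.5   2.4]
t 8.0167
```

View pics/p1.png

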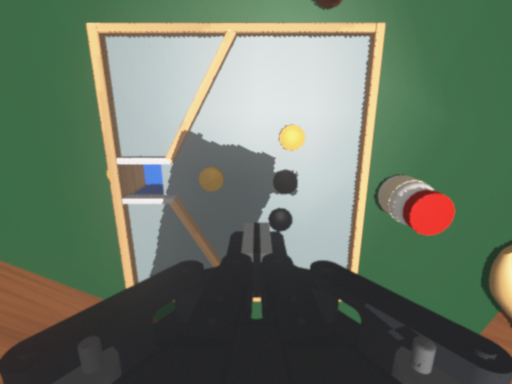

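The stud sits at pixel (211,179), tray (28,-1), staged before the gate as planned. The other brass stud in view and the black ones are untouched. Now through the gate.

```bash
python3 - <<'E'
from h import *
servo_line(W((-20,0),ZH),.3)
print(push((28,0),(91,0),'y'))
servo_line(W((-20,0),.2),.3)
look('p2')
E
```

```text
[-0.19310576 -0.3555754  -0.32016979]
brass [290.9 137.3] 470 [-53.3 -43. ]
black [284.  181.9] 418 [-47.7   2.4]
t 11.55
```

View pics/p2.png

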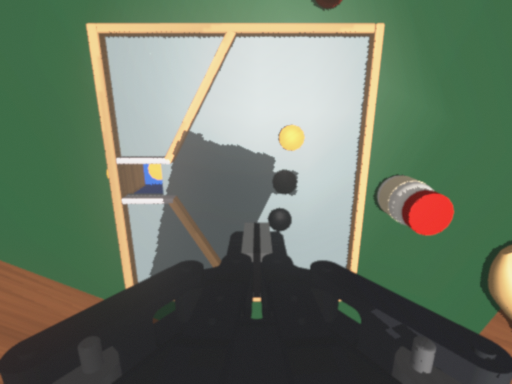

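The first stud lies in the blue drawer, at pixel (157,170). The same for the second stud, with an automatic check of its staging position before the gate push.

```bash
python3 - <<'E'
from h import *
print(push((-18.1,74.9),(30,0),'x'))
servo_line(W((-20,0),.2),.3,[180,0,25.3])
look('p3')
E
```

```text
[-0.13544158 -0.45333546  4.30614994]
brass [292.  137.1] 478 [-53.3 -43. ]
brass [208.8 179.4] 423 [30.4  0. ]
black [284.8 181.8] 418 [-47.5   2.4]
t 15.575
```

```bash
python3 - <<'E'
from h import *
servo_line(W((-20,0),ZH),.3)
print(push((29,0),(91,0),'y'))
servo_line(W((-20,0),.2),.3)
look('p4')
servo_line(W((-80,-60),ZH),.3)
print(push((-53.2,-43),(30,0),'x'))
servo_line(W((-20,0),.2),.3,[180,0,25.3])
look('p5')
E
```

```text
[-0.21773209  0.04192118  0.39869245]
brass [291.  137.3] 468 [-53.3 -43. ]
black [284.  181.9] 417 [-47.7   2.4]
t 19.0917
[-0.13388963 -0.07665074 -0.45420565]
brass [209.1 179.8] 420 [29.9  0. ]
black [284.4 182. ] 411 [-47.6   2.4]
t 24.8167
```

View pics/p5.png

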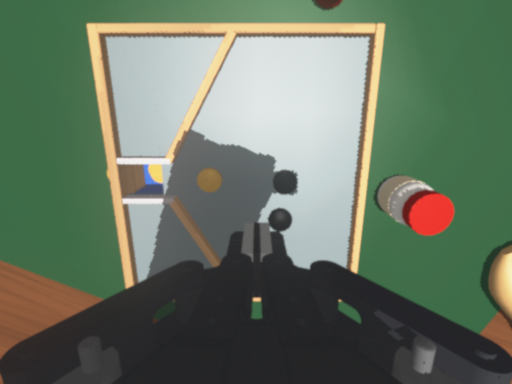

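The third stud is staged at (209,180), tray (30,0). Only one stud shows clearly in the drawer, so I'll look straight down the slot before going on.

```bash
python3 - <<'E'
from h import *
servo_line(W((105,45),.2),.3)
cal=get_calibration('wrist');im=camera('wrist')
c=proj([W((101,0),.03)],cal)[0].astype(int);print(c)
s=im[max(c[1]-60,0):c[1]+60,max(c[0]-80,0):c[0]+80];cv2.imwrite('pics/p6.png',cv2.resize(s,None,fx=4,fy=4))
E
```

```text
[261 132]
```

View pics/p6.png

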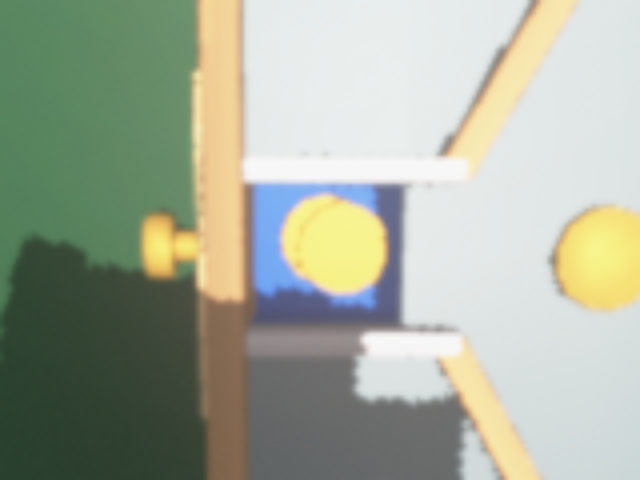

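The slot view shows two brass studs, overlapping on the drawer floor around pixel (335,245), and the third waiting before the gate. Now the last push.

```bash
python3 - <<'E'
from h import *
servo_line(W((-20,0),.15),.3); servo_line(W((-20,0),ZH),.3)
print(push((29,0),(91,0),'y'))
servo_line(W((-20,0),.2),.3); look('p7')
servo_line(W((105,45),.2),.3)
cal=get_calibration('wrist');im=camera('wrist')
c=proj([W((60,0),.03)],cal)[0].astype(int)
s=im[max(c[1]-70,0):c[1]+80,max(c[0]-90,0):c[0]+110];cv2.imwrite('pics/p8.png',cv2.resize(s,None,fx=3.5,fy=3.5))
E
```

```text
[ 0.04106354 -0.17098826  0.42511722]
black [284.1 182. ] 416 [-47.7   2.4]
t 29.4333
```

View pics/p8.png

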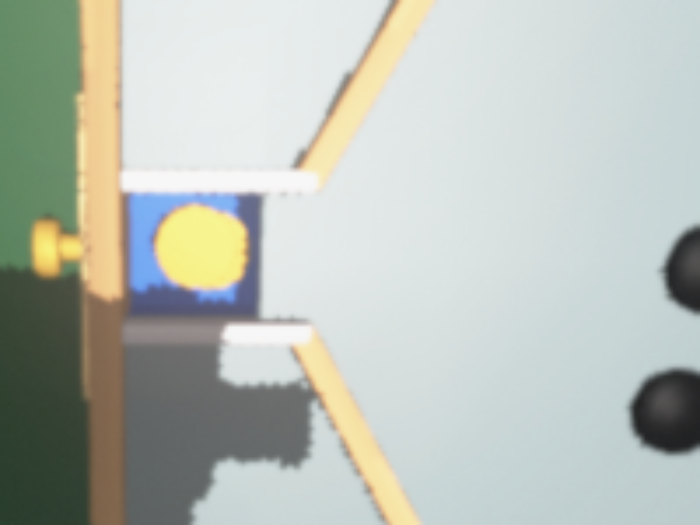

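The deck before the gate is clear. The brass studs are stacked in the drawer around pixel (202,247), and both black studs are still in place. Handing in.

```bash
python3 - <<'E'
from cell import *
wait(0.5); print(hand_in())
E
```

```text
the job is handed in; nothing more can be done
None
```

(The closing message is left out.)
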